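Pull the unpunched reject plate out of the clamp fixture

ROBOT

A 7-joint arm with a two-finger parallel gripper is mounted at the origin on the work surface. World frame = base frame: x ahead of the robot, y to its left, z up, the work surface at z = 0. Lengths are in m, angles in rad, forces in N, time in s.
With the tool pointing down it reaches from about 0.4 to 0.9 m from the base axis. Payload 5.5 kg.
Tool frame: the origin (TCP) lies at the centre of the arm's flange, where the gripper is bolted on; the fingertips stand 178 mm ahead of it and the grasp point (between the pads) lies 159 mm ahead of it; y points along the fingers, x is the direction in which the jaws open and shut, and the axes are right-handed (so a half turn about y gives the same grasp; the last joint's range is limited). The gripper opens to 92 mm and grips with 3 to 60 N. Pads are 19 mm wide; open, the fingers measure 130 mm over their backs; the gripper's body (75 mm by 190 mm) begins 47 mm behind the grasp point.
Start: joints at [1.453, 0.501, -0.427, 1.55, 0.221, 1.138, -0.21], TCP at [0.242, -0.603, 0.405] pointing down, gripper open.
Joint ranges: [-2.88, 2.88], [-0.31, 2.03], [-1.54, 1.56], [0.2, 2.42], [-1.41, 4.55], [0.19, 2.02], [-2.57, 2.57]. Speed limits (rad/s): [2.57, 2.57, 3.14, 3.14, 3.14, 3.14, 3.14].

INTERFACE

Orientations are given as a rotation vector (axis times angle).
In Python, from plant import read_state, vision, ticket gives the robot as it stands.
- The arm moves only by the tool apply_moves, never from a script. Its argument "motion" is text: rows parted by semicolons, each of 6 numbers parted by spaces: the shift along the tool's x, y, z in mm, then the turn, a rotation vector about the tool's x, y, z in rad. A call has 1 to 8 rows; each row is the pose to reach, as a shift and turn from the pose commanded when the call began, along the tool's axes at that moment; what a row does not reach only later rows make up. A row lasts 1/12 s, in which the tool goes at most 41.7 mm and 7.16 degrees, less where a joint would pass 70% of its speed; a pose out of reach is approached as far as the arm can. A call with a gripper value outside its range is refused whole. "claw" is the opening in per cent of the stroke, from 0 (shut) to 100 (fully open), set as the call begins (left out, the last holds). The fingers move at their own pace and stop on an object; the grip force is fixed at half the most. Time passes only in rows, so rows that repeat a pose let the fingers close. It gives the time, the measured TCP pose, the force and the opening at its end, in the units of the state.
- read_state(): the state, without advancing time (a new reading comes with each control period).
- vision.camera(name): name is "scene" or "top" or "wrist"; returns the picture (400x640x3 uint8, red, green, blue); there is no depth.
- vision.camera_info(name): a dict with "intrinsics" (3x3 intrinsics, pixels), "extrinsics" (4x4, takes a point from camera to world coordinates); the wrist camera has in their place "mount" (4x4, takes a point from camera to tool coordinates, whose origin is the TCP and whose axes are the tool frame's). Camera axes: x right, y down, z forward; pixel columns grow to the right and rows downward; lengths in m; the calibration is good to about 2 mm. A picture is of the moment at which its call begins: read the wrist's pose just before it. camera_info takes no time and is no camera call.
- ticket.job_done(): hands the job in, once; it reports no verdict.
The state is a dict: "time": time; "qpos": joint angles; "dq": joint speeds; "joint_efforts": joint torques, N m; "eef_pos": TCP position; "orientation": TCP orientation; "force": force on the tool from outside, world axes, zero at the start; "ft_torque": the same for the moment, N m; "grip_width": finger opening in m.
Only numpy, scipy, OpenCV 4.12 (cv2) and the standard library are available. Lean on these libraries where they do the work, as an engineer would, in place of code of your own. Each camera call takes 0.05 s, during which the arm holds its last target.

TASK

Two steel face plates are held in the clamp fixture on the packing bench, and one of them is a reject: its rectangular window was never punched. Swing the clamp bar right up by its T-handle, slide the plate without the window out of its lane through the open mouth, and put it in the shallow reject bin standing beside the fixture. Leave the good plate in its lane, leave the clamp bar up for reloading, and do not disturb the other things on the bench.

Things in the scene. Friction and masses are not known exactly. Their poses are not given: they have to be found in the camera images.
- fixture: aluminium clamp fixture fixed to the bench, 120 long (its x) by 196 wide (its y). Origin: centre of its underside, on the bench; z up. Two parallel lanes run along its x, centred at y = +45 and -45 mm, floors 45 mm above the bench, closed by a back stop at x = +23 mm and open at the mouth, its front face at x = -60 mm: plates slide out only there, towards its -x
- lane_mouth (a point): point midway between the two lanes on the fixture's front face, at the height of the lane floors (x = -60, y = 0, z = 45 mm of the fixture). Each lane is 49 mm wide and 7.5 mm high under lips that overhang both its edges by 7 mm for 80 mm from the mouth, so a plate cannot be lifted out, only slid. The lips' top is 55.5 mm above the bench
- clamp_bar (a joint): angle of the dark steel clamp bar (196 mm wide, on two side arms) across both lanes: 0 = down on the plates, growing as it swings up and back (away from the mouth) to its stop at 1.5. Starts down, 0 to 0.06. While down, its rubber pads stand in front of the plates' studs and block them. Stiff friction hinge: it stays at any angle; lifting it by the handle takes about 6 N
- clamp_hinge (a point): centre of the clamp bar's hinge axis, which is parallel to the fixture's y; 45 mm behind the fixture's centre (x = +45 mm), 62 mm above the bench
- clamp_handle (a point): centre of the black cross-piece of the T-handle in the middle of the bar: 28 mm long along the fixture's y, 14 mm in diameter, on a 10 mm stem; can be pinched from above on its end faces. With the bar down it is 75 mm nearer the mouth than the hinge and 36 mm higher (98 mm above the bench), 30 mm above the bar's top face
- reject_plate_center (a point): centre, half-way up, of the reject: a steel plate 120 x 44 x 5 mm without a window, about 75 g, in either lane. Its x runs along its length, parallel to the fixture's x, its y across. Its -x end sticks out of the mouth by 40 to 49 mm, its underside 45 mm above the bench; grip it there across its 44 mm width. A stud 10 mm thick, 8 mm high stands on its top 33 mm from the centre towards +x
- good_plate_center (a point): centre of the good plate, in the other lane: same size, stud and axes as the reject, but with a 26 x 24 mm rectangular window in the end that sticks out
- bin: shallow open blue plastic reject bin fixed to the bench, outside 160 (its x) by 200 (its y) by 50 mm high, walls and floor 5 mm thick. Origin: centre of its underside
- tape_roll: bystander: roll of packing tape lying flat, 100 mm across and 48 mm high; origin at the centre of its underside
- device: bystander: flat black finished unit 100 x 190 x 35 mm; origin at the centre of its underside
- screwdriver: bystander: screwdriver lying on the bench; origin under its middle
- carton: bystander: closed carton 130 x 100 x 70 mm; origin at the centre of its underside
Things that resemble listed ones, but are neither listed nor needed, are in the scene too. What is shaped like the part that bears reject_plate_center but blue or turquoise is not meant. Several things have the shape of the fixture; the one meant has the colours described above.

How it is judged:
By the outcome, as a careful person would: the job done as asked, in the order asked, and still so for the second after the job is handed in, with the robot touching nothing.
It also fails if it takes over 54 s, if anything falls off the work surface, if the arm or the gripper's body presses on something with over 40 N, if the wrist force passes 120 N, or if a joint passes its speed limit or range.

## Working session

There is one attempt and no reset: what is moved stays moved. The work goes in short steps, Python scripts to look and compute and a tool call to move; the robot and the scene stay as the last step left them, time stands still between calls to the robot, and variables do not carry over. Pictures are saved under pics/ and viewed, and the job is handed in when it is done.

Besides the shell and the picture viewer there is one more tool, called after ">>>" as a command line: name --argument value ..., lists and objects as JSON in quotes. apply_moves: Moves the arm, as the interface text tells. Its arguments: {"type":"object","properties":{"motion":{"type":"string"},"claw":{"type":"number"}},"required":["motion"]}

```bash
ls; mkdir -p pics; python3 - <<'E'
from plant import read_state, vision
import cv2
s=read_state();print(s)
for n in("scene","top","wrist"):
    im=vision.camera(n);cv2.imwrite(f"pics/{n}0.png",im[:,:,::-1]);i=vision.camera_info(n);print(n,i)
E
```

```text
pics
{'time': 0.0, 'qpos': array([ 1.45319367,  0.50183599, -0.42676154,  1.55143403,  0.22082032,
        1.13827173, -0.21031062]), 'dq': array([ 0.00085639,  0.00065314, -0.00094773,  0.00098254, -0.00114615,
       -0.00125371,  0.00027734]), 'joint_efforts': array([-1.46795132e-04, -5.66595590e+01, -5.81590980e+00, -2.79111689e+01,
       -6.84574898e-02,  3.07249278e-02,  1.70716107e-04]), 'eef_pos': array([ 0.24138542, -0.60314637,  0.40368948]), 'orientation': array([-1.36451494,  0.92538711, -0.92283921]), 'force': array([-0.72208561, -0.30656966,  0.06773931]), 'ft_torque': array([-0.01285209, -0.00968019, -0.0217611 ]), 'grip_width': 0.09182090303390648}
scene {'intrinsics': array([[512.61853812,   0.        , 322.55265171],
       [  0.        , 512.61853812, 200.8882036 ],
       [  0.        ,   0.        ,   1.        ]]), 'extrinsics': array([[ 0.28644852,  0.59385584, -0.7518527 ,  1.48264692],
       [ 0.95787554, -0.16068883,  0.23802006, -0.3417853 ],
       [ 0.02053527, -0.78836181, -0.61486906,  0.87746789],
       [ 0.        ,  0.        ,  0.        ,  1.   
[... 270 characters left out ...]
99964437,  0.00322747,  0.02647099, -0.05822903],
       [-0.02661143, -0.18479277, -0.98241715,  1.20341298],
       [ 0.        ,  0.        ,  0.        ,  1.        ]])}
wrist {'intrinsics': array([[299.67576556,   0.        , 318.17348925],
       [  0.        , 299.67576556, 200.75712301],
       [  0.        ,   0.        ,   1.        ]]), 'mount': array([[ 9.99999986e-01,  9.12892888e-05, -1.37232443e-04,
        -2.56144937e-04],
       [ 1.56512835e-04, -2.64906834e-01,  9.64273999e-01,
         1.98430071e-02],
       [ 5.16740754e-05, -9.64274007e-01, -2.64906845e-01,
         7.18625190e-02],
       [ 0.00000000e+00,  0.00000000e+00,  0.00000000e+00,
         1.00000000e+00]])}
```

View pics/scene0.png

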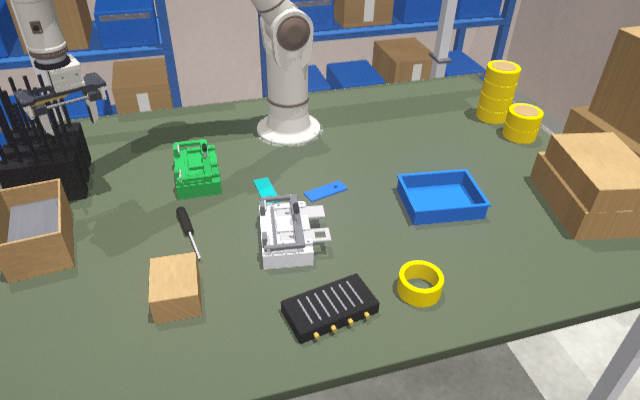

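View pics/top0.png

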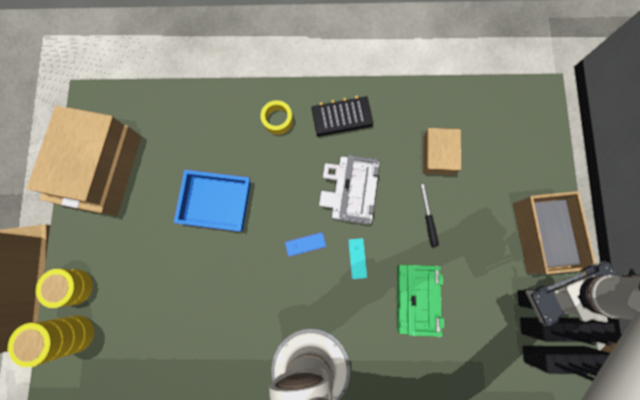

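View pics/wrist0.png

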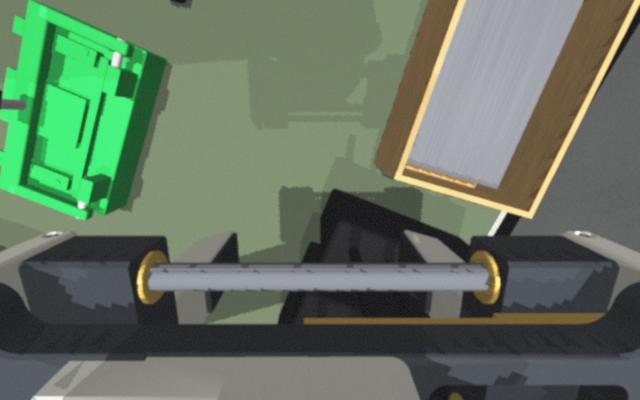

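```bash
python3 - <<'E'
import cv2
a=cv2.imread("pics/top0.png");cv2.imwrite("pics/top0c.png",cv2.resize(a[60:330,100:560],None,fx=1.7,fy=1.7,interpolation=cv2.INTER_CUBIC))
E
```

```text
(no output)
```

View pics/top0c.png

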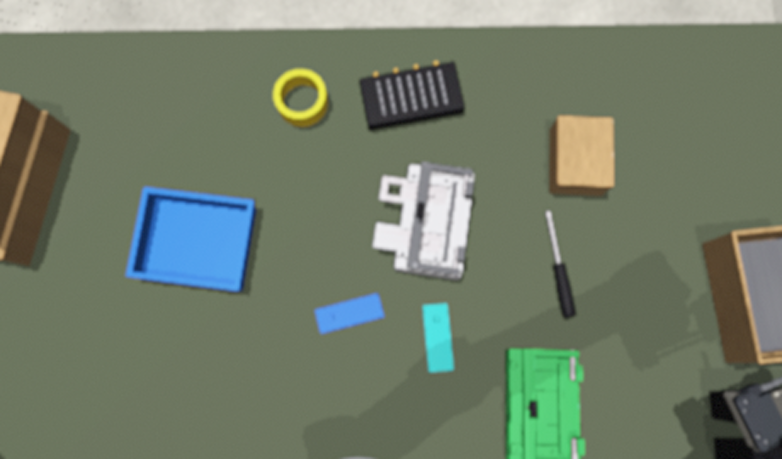

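Scene: grey-aluminium fixture at top px (352,190), mouth pointing left (+y world). Its solid plate end is at (328,201), and the windowed plate is at (331,173).
Possible mix-ups: the green fixture (420,300), the blue loose plate (305,244), the turquoise plate (358,258) and the good plate (331,173). My choice is the grey fixture's lane nearer the robot, at (328,201). I'll check it in a close crop.

```bash
cat > h.py <<'E'
import numpy as np, cv2
from scipy.spatial.transform import Rotation as R
from plant import read_state, vision, ticket
def cam(n,s=None):
    i=vision.camera_info(n);K=i['intrinsics']
    if n=='wrist':
        T=np.eye(4);T[:3,:3]=R.from_rotvec(s['orientation']).as_matrix();T[:3,3]=s['eef_pos'];E=T@i['mount']
    else:E=i['extrinsics']
    return K,E
def onplane(KE,uv,z):
    K,E=KE;d=E[:3,:3]@np.linalg.inv(K)@np.r_[uv,1.];o=E[:3,3];return o+d*(z-o[2])/d[2]
def proj(KE,p):
    K,E=KE;q=E[:3,:3].T@(np.asarray(p)-E[:3,3]);q=K@q;return q[:2]/q[2]
def snap(n,name):
    s=read_state();im=vision.camera(n)[:,:,::-1].copy();cv2.imwrite(f'pics/{name}.png',im);return s,im
def crop(im,name,u0,u1,v0,v1,f):
    cv2.imwrite(f'pics/{name}.png',cv2.resize(im[v0:v1,u0:u1],None,fx=f,fy=f,interpolation=cv2.INTER_CUBIC))
def togo(s,p,Rt=None):
    "shift in tool axes mm, rotvec"
    Rc=R.from_rotvec(s['orientation']);d=Rc.inv().apply(np.asarray(p)-s['eef_pos'])*1000
    return d,(None if Rt is None else (Rc.inv()*Rt).as_rotvec())
E
python3 - <<'E'
from h import *
im=cv2.imread('pics/top0.png');crop(im,'fx_top',305,395,145,235,8)
sc=cv2.imread('pics/scene0.png');crop(sc,'fx_sc',245,345,185,275,7)
s=read_state();print(R.from_rotvec(s['orientation']).as_matrix().round(3))
k=cam('top')
hsv=cv2.cvtColor(im,cv2.COLOR_BGR2HSV)
m=((hsv[:,:,0]>100)&(hsv[:,:,0]<118)&(hsv[:,:,1]>130)).astype(np.uint8)
for c in cv2.findContours(m,cv2.RETR_EXTERNAL,2)[0]:
    if cv2.contourArea(c)>1000:
        b=cv2.boxPoints(cv2.minAreaRect(c));print(b,[onplane(k,p,.05).round(3) for p in b])
for p in[(352,190),(328,201),(331,173)]:print(onplane(k,p,.05).round(3))
E
```

```text
[[ 0.372 -0.001  0.928]
 [-0.928  0.001  0.372]
 [-0.001 -1.     0.   ]]
[[173.63078 222.95384]
 [180.41539 168.67693]
 [250.32307 177.41539]
 [243.53847 231.6923 ]] [array([0.434, 0.423, 0.05 ]), array([0.607, 0.414, 0.05 ]), array([0.578, 0.19 , 0.05 ]), array([0.407, 0.205, 0.05 ])]
[ 0.536 -0.128  0.05 ]
[ 0.501 -0.054  0.05 ]
[ 0.59  -0.064  0.05 ]
```

View pics/fx_top.png

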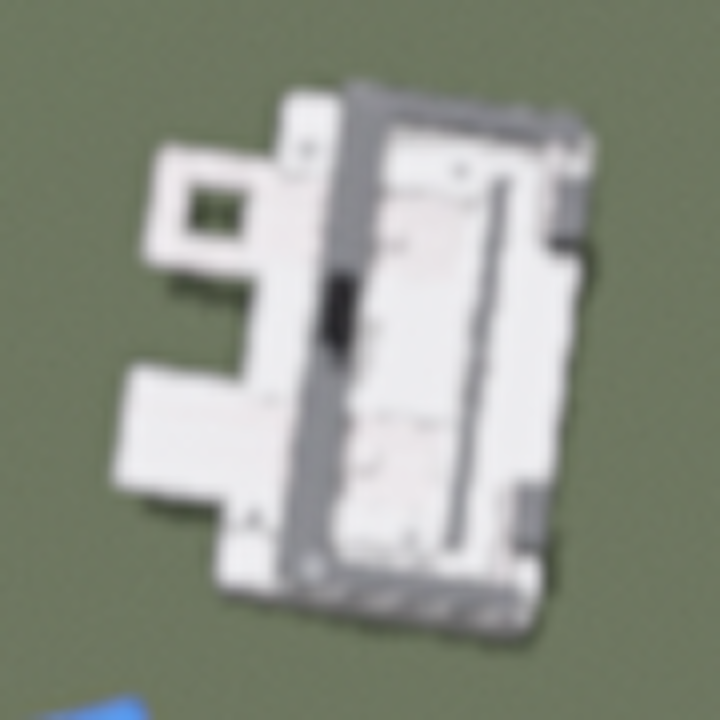

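View pics/fx_sc.png

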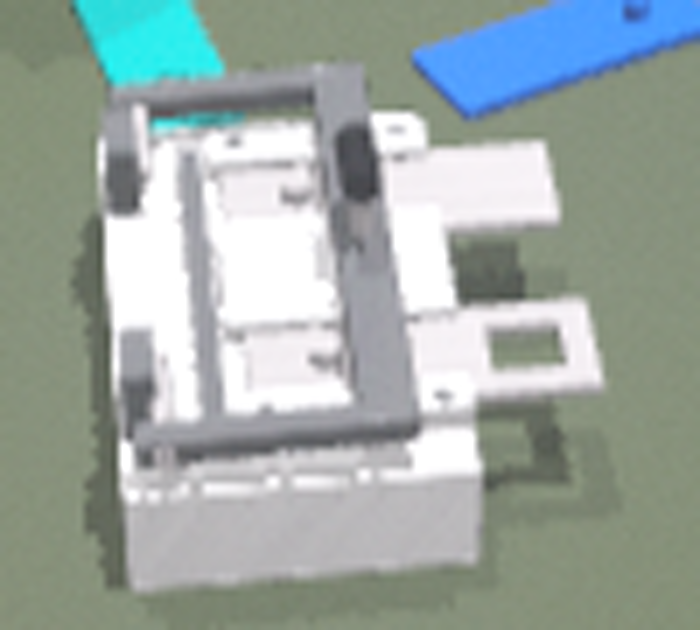

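```bash
python3 - <<'E'
from h import *
k=cam('top')
f=lambda u,v:(305+u/8-.5,145+v/8-.5)
A=onplane(k,f(285,92),.0555);B=onplane(k,f(217,588),.0555)
fy=(A-B)[:2];print(np.linalg.norm(fy));fy/=np.linalg.norm(fy);fx=np.array([fy[1],-fy[0]]);print(A,B,'yaw fx',np.arctan2(fx[1],fx[0]),fx,fy)
O=(A+B)[:2]/2+.06*fx;print('O',O)
H=O-.03*fx;print('handle',H, proj(k,[*H,.098]),'meas',f(340,313),onplane(k,f(340,313),.105))
Rt=R.from_matrix(np.array([[*fy,0],[0,0,-1],[*(-fx),0]]).T)
s=read_state();print(togo(s,[*H,.405],Rt))
E
```

```text
0.19816981869282846
[ 0.64393209 -0.09232759  0.0555    ] [ 0.44768047 -0.0648216   0.0555    ] yaw fx -1.7100459914725137 [-0.13880008 -0.99032042] [ 0.99032042 -0.13880008]
O [ 0.53747828 -0.13799382]
handle [ 0.54164228 -0.10828421] [346.16317001 184.72005028] meas (347.0, 183.625) [ 0.54334715 -0.11047897  0.105     ]
(array([-347.86786552,   -0.54032304,  462.65241605]), array([-8.28339902e-04, -1.05068612e+00, -1.33429239e-03]))
```

>>> apply_moves --motion "-20 0 27 0 -0.08 0;-45 0 60 0 -0.18 0;-70 0 93 0 -0.28 0;-95 0 126 0 -0.38 0;-120 0 160 0 -0.48 0;-145 0 193 0 -0.58 0;-170 0 226 0 -0.68 0;-190 0 253 0 -0.76 0" --claw 70

```text
time: 0.82
eef_pos: [0.4071, -0.3297, 0.4048]
orientation: [-1.545, 0.331, -0.332]
force: [1.2, -0.0, -0.2]
grip_width: 0.0644
```

```bash
python3 - <<'E'
from h import *
s=read_state();fy=np.array([.990,-.139]);fx=np.array([-.139,-.990])
Rt=R.from_matrix(np.array([[*fy,0],[0,0,-1],[*(-fx),0]]).T)
print(s['time'],s['qpos'],togo(s,[.5416,-.1083,.405],Rt))
E
```

```text
0.8167 [ 1.22872654  0.31930169 -0.71741726  1.858776    0.2395064   1.05124253
 -0.00651747] (array([ 3.18114267e+01, -7.17802129e-02,  2.57099506e+02]), array([-4.51136420e-04, -2.83275127e-01,  1.13506495e-04]))
```

>>> apply_moves --motion "4 0 30 0 -0.05 0;8 0 65 0 -0.1 0;12 0 100 0 -0.15 0;16 0 135 0 -0.2 0;20 0 170 0 -0.24 0;25 0 205 0 -0.27 0;29 0 237 0 -0.283 0;32 0 257 0 -0.283 0"

```text
time: 1.48
eef_pos: [0.5432, -0.1089, 0.4049]
orientation: [-1.566, 0.111, -0.113]
force: [0.1, 1.2, 0.5]
grip_width: 0.0643
```

```bash
python3 - <<'E'
from h import *
s,im=snap('wrist','w1');print(s['time'],s['qpos'],s['eef_pos'])
E
```

```text
1.4833 [ 0.81073222  0.4128146  -0.83598867  1.78561626  0.33972736  1.0938307
 -0.28462103] [ 0.54322765 -0.10889151  0.40488905]
```

View pics/w1.png

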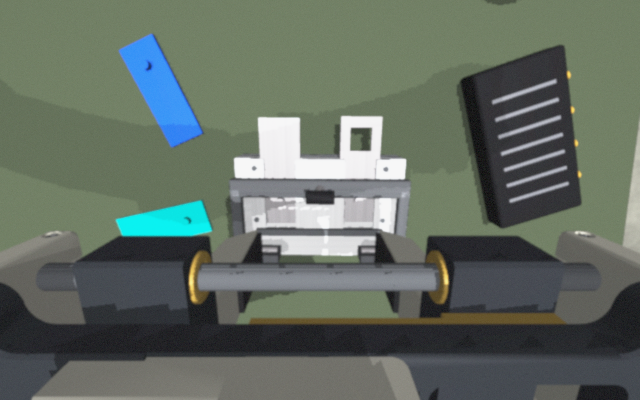

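Wrist view: the fixture is aligned with the gripper. The handle is at about (320,197), the reject plate end at (279,137), and the windowed plate at (361,138). Next I'll measure in a crop.

```bash
python3 - <<'E'
import cv2
crop=cv2.imread('pics/w1.png')[105:215,220:420];cv2.imwrite('pics/w1c.png',cv2.resize(crop,None,fx=4,fy=4,interpolation=cv2.INTER_CUBIC))
E
```

```text
(no output)
```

View pics/w1c.png

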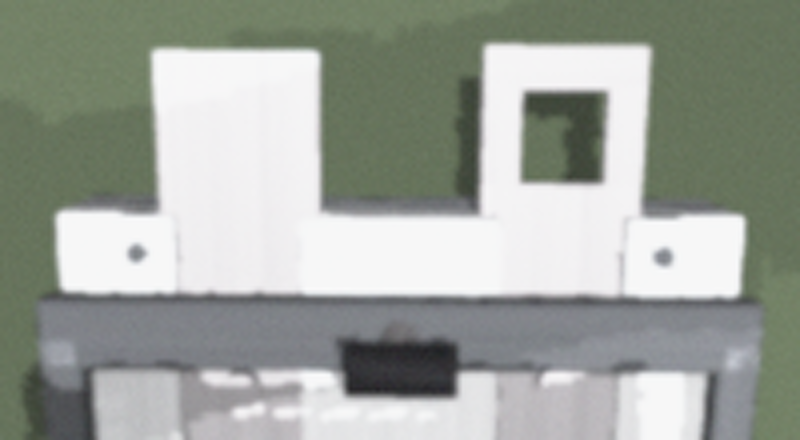

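```bash
cat > m.py <<'E'
from h import *
s=dict(orientation=None)
E
python3 - <<'E'
from h import *
s=read_state();k=cam('wrist',s)
f=lambda u,v:(220+(u+.5)/4-.5,105+(v+.5)/4-.5)
A=onplane(k,f(744,213),.0555)[:2];B=onplane(k,f(56,210),.0555)[:2]
fy=A-B;print(np.linalg.norm(fy));fy/=np.linalg.norm(fy);fx=np.array([fy[1],-fy[0]]);O=(A+B)/2+.06*fx
print('yaw',np.arctan2(fx[1],fx[0]),'O',O)
L=lambda p:((p[:2]-O)@fx*1000,(p[:2]-O)@fy*1000)
for n,a,z in[('r1',(152,49),.05),('r2',(319,51),.05),('g1',(483,44),.05),('g2',(651,44),.05),('h',(400,368),.098),('hl',(342,368),.098),('hr',(458,368),.098),('lipback?',(180,250),.05)]:
    p=onplane(k,f(*a),z);print(n,p.round(4),np.round(L(p),1))
    
T=cam('top')
for v in[(-60,98,.0555),(-60,-98,.0555),(-30,0,.098)]:
    print(proj(T,[*(O+v[0]/1e3*fx+v[1]/1e3*fy),v[2]]))
S=cam('scene');print('scene handle',proj(S,[*(O-.03*fx),.098]),'seen ~',245+357/7,185+162/7)
E
```

```text
0.18900106923851034
yaw -1.7148533723679478 O [ 0.54335429 -0.13401525]
r1 [ 0.4916 -0.0227  0.05  ] [-102.7  -67.2]
r2 [ 0.5361 -0.0295  0.05  ] [-102.4  -22.2]
g1 [ 0.5801 -0.0338  0.05  ] [-104.4   22. ]
g2 [ 0.625  -0.0401  0.05  ] [-104.7   67.3]
h [ 0.5469 -0.1078  0.098 ] [-26.5  -0.3]
hl [ 0.5327 -0.1057  0.098 ] [-26.4 -14.6]
hr [ 0.5611 -0.1098  0.098 ] [-26.6  14.1]
lipback? [ 0.489  -0.0774  0.05  ] [-48.3 -61.9]
[338.95758729 154.47112344]
[330.21932509 215.62854738]
[344.81084943 182.75704318]
scene handle [299.22364712 209.61922357] seen ~ 296.0 208.14285714285714
```

```bash
python3 - <<'E'
from h import *
print(onplane(cam('scene'),(296,208),.098),onplane(cam('top'),(347,183.6),.098),onplane(cam('top'),(305+340/8-.5,145+313/8-.5),.098))
s=read_state();print(togo(s,[.5469,-.108,.098+.159],R.from_matrix(np.array([[.9897,-.1435,0],[0,0,-1],[.1435,.9897,0]]).T)))
E
```

```text
[ 0.53956716 -0.11029051  0.098     ] [ 0.54505343 -0.11081285  0.098     ] [ 0.544977   -0.11081195  0.098     ]
(array([  2.29943892, 148.29323851,  -2.49572719]), array([-0.00434237,  0.0046407 ,  0.00246567]))
```

>>> apply_moves --motion "1 35 -3 0 0 0;1 70 -3 0 0 0;1 100 -3 0 0 0;1 120 -3 0 0 0;1 135 -3 0 0 0;1 145 -3 0 0 0;1 149 -3 0 0 0;1 149 -3 0 0 0" --claw 55

```text
time: 2.2
eef_pos: [0.5424, -0.116, 0.2551]
orientation: [-1.567, 0.116, -0.115]
force: [0.1, 0.7, -0.2]
grip_width: 0.0511
```

```bash
python3 - <<'E'
from h import *
s,im=snap('wrist','w2');s2,sc=snap('scene','s2');print(s['eef_pos'],s['force'])
crop(sc,'s2c',225,365,150,290,5)
E
```

```text
[ 0.54238121 -0.11596265  0.25510391] [ 0.08078832  0.67435749 -0.23097988]
```

View pics/w2.png

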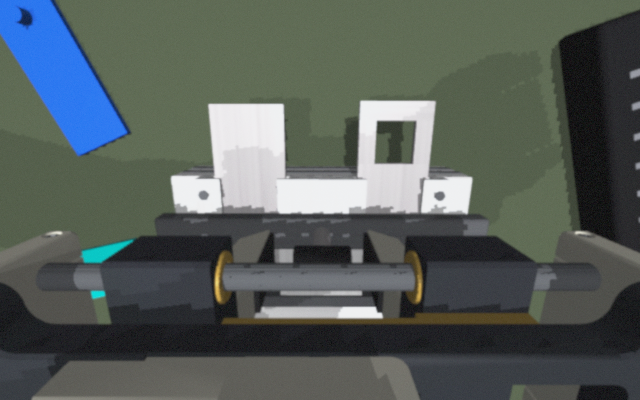

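View pics/s2c.png

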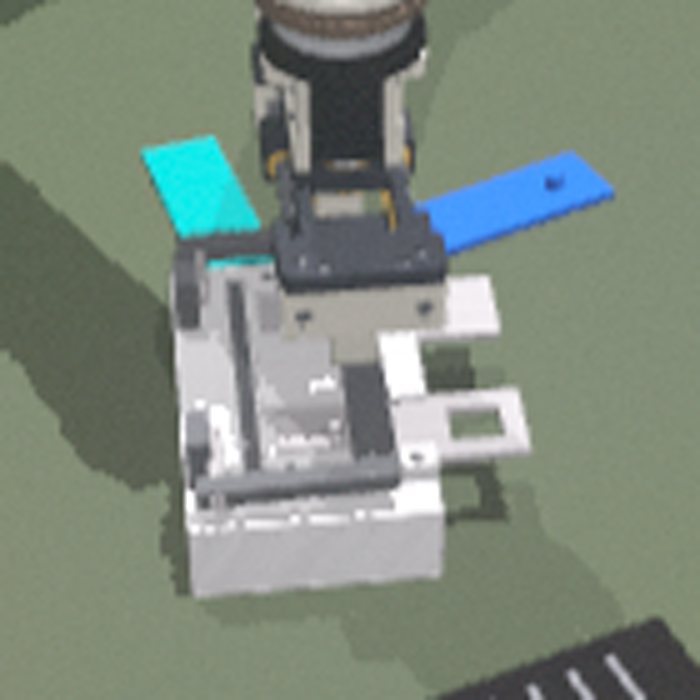

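```bash
python3 - <<'E'
from h import *
s=read_state();k=cam('wrist',s)
Rt=R.from_matrix(np.array([[.9897,-.1435,0],[0,0,-1],[.1435,.9897,0]]).T)
print(s['eef_pos'],togo(s,[.5455,-.109,.255],Rt))
# handle top edge line px
for v in (247,262):
  for u in (293,352):
    p=onplane(k,(u,v),.105);print(u,v,togo(s,p)[0].round(1))
for p in ([.545,-.109,.098],): print(proj(k,p))
crop(cv2.imread('pics/w2.png'),'w2c',200,440,160,330,3.3)
E
```

```text
[ 0.54310105 -0.11589628  0.2565624 ] (array([1.36069562, 1.56370083, 7.17342794]), array([ 6.69800940e-05, -3.04453207e-03,  1.29556269e-03]))
293 247 [-11.7 151.5  12.8]
352 247 [ 16.4 151.6  12.8]
293 262 [-11.9 151.5   5. ]
352 262 [ 16.6 151.6   5. ]
[318.8845269  251.72484477]
```

View pics/w2c.png

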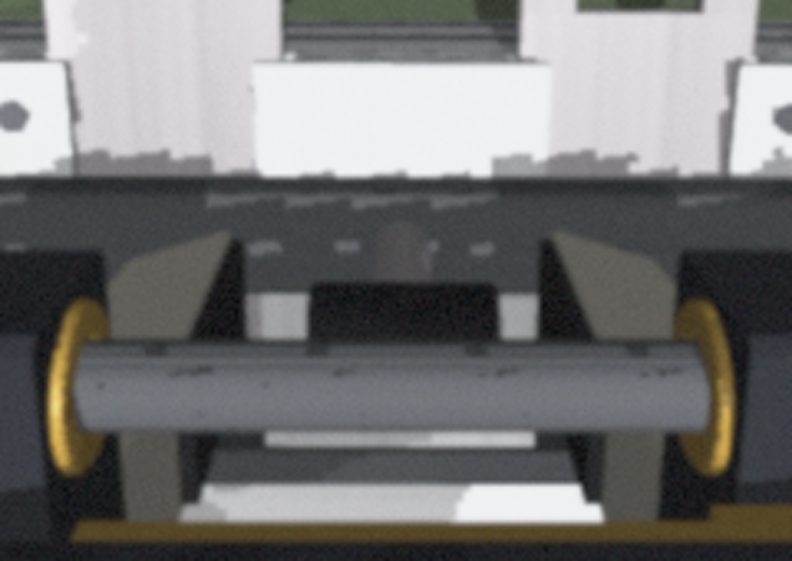

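>>> apply_moves --motion "2 0 2 0 0 0;2 0 4 0 0 0;2 0 4 0 0 0;2 0 4 0 0 0"

```text
time: 2.63
eef_pos: [0.5455, -0.112, 0.2563]
orientation: [-1.568, 0.114, -0.116]
force: [0.6, -0.3, -1.0]
grip_width: 0.0504
```

```bash
python3 - <<'E'
from h import *
s,im=snap('wrist','w3');print(s['eef_pos'],s['force'])
crop(im,'w3c',200,440,160,330,3.3)
E
```

```text
[ 0.5454565  -0.11196361  0.25634092] [ 0.57758949 -0.26636299 -0.99925379]
```

View pics/w3c.png

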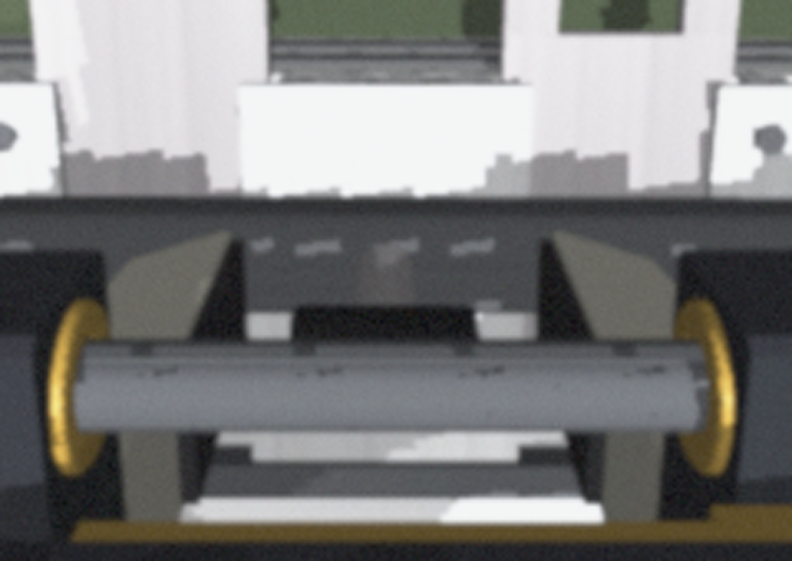

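>>> apply_moves --motion "-1 0 -1 0 0 0;-1 0 -1 0 0 0;-1 0 -1 0 0 0;-1 0 -1 0 0 0;-1 0 -1 0 0 0;-1 0 -1 0 0 0" --claw 15

```text
time: 3.18
eef_pos: [0.5443, -0.1132, 0.2558]
orientation: [-1.568, 0.115, -0.116]
force: [2.0, -0.5, -1.3]
grip_width: 0.0277
```

```bash
python3 - <<'E'
import numpy as np
# shifts in tool axes (y down, z toward mouth): hinge at z=-75,y=+36
r=np.hypot(75,36);a0=np.arctan2(36,75)
for th in np.arange(0.1,1.61,.1):
    a=a0+th;print(round(th,2),'y',round(-(r*np.sin(a)-36),1),'z',round(r*np.cos(a)-75,1))
E
```

```text
0.1 y -7.3 z -4.0
0.2 y -14.2 z -8.6
0.3 y -20.6 z -14.0
0.4 y -26.4 z -19.9
0.5 y -31.5 z -26.4
0.6 y -36.1 z -33.4
0.7 y -39.9 z -40.8
0.8 y -42.9 z -48.6
0.9 y -45.1 z -56.6
1.0 y -46.6 z -64.8
1.1 y -47.2 z -73.1
1.2 y -46.9 z -81.4
1.3 y -45.9 z -89.6
1.4 y -44.0 z -97.7
1.5 y -41.4 z -105.6
1.6 y -37.9 z -113.2
```

Gripped: 27.7 mm opening, and the cross-piece is 28 mm long. Now I'll swing it in steps.

>>> apply_moves --motion "0 -4 -2 0 0 0;0 -7.3 -4 0 0 0;0 -11 -6 0 0 0;0 -14.2 -8.6 0 0 0;0 -17.5 -11 0 0 0;0 -20.6 -14 0 0 0;0 -23.5 -17 0 0 0;0 -26.4 -20 0 0 0"

```text
time: 3.85
eef_pos: [0.5413, -0.1331, 0.2815]
orientation: [-1.566, 0.115, -0.116]
force: [6.4, -1.0, -14.0]
grip_width: 0.0278
```

>>> apply_moves --motion "0 -5.1 -6.5 0 0 0;0 -9.7 -13.5 0 0 0;0 -13.5 -21 0 0 0;0 -16.5 -29 0 0 0;0 -18.7 -36.7 0 0 0;0 -20.2 -45 0 0 0;0 -20.8 -53 0 0 0;0 -20.5 -61.5 0 0 0"

```text
time: 4.52
eef_pos: [0.5327, -0.1909, 0.3028]
orientation: [-1.563, 0.113, -0.114]
force: [2.2, 7.3, -0.7]
grip_width: 0.0273
```

```bash
python3 - <<'E'
from h import *
s,im=snap('wrist','w4');s2,sc=snap('scene','s4');print(s['eef_pos'],s['force'])
crop(sc,'s4c',225,365,150,290,5)
E
```

```text
[ 0.53267177 -0.19085325  0.30284205] [ 2.22249089  7.27505375 -0.73142381]
```

View pics/s4c.png

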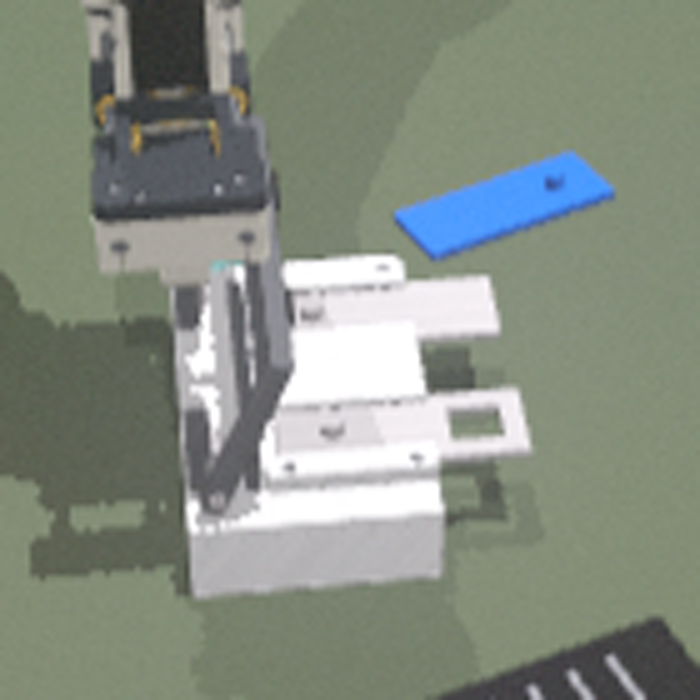

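>>> apply_moves --motion "0 0.5 -4 0 0 0;0 1 -8.2 0 0 0;0 2 -12.3 0 0 0;0 2.9 -16.3 0 0 0;0 4.2 -20.3 0 0 0;0 5.5 -24.2 0 0 0;0 5.5 -24.2 0 0 0"

```text
time: 5.2
eef_pos: [0.5288, -0.2167, 0.2977]
orientation: [-1.567, 0.115, -0.115]
force: [0.4, 3.7, 3.1]
grip_width: 0.0272
```

>>> apply_moves --motion "0 1 -2 0 0 0;0 2 -4 0 0 0;0 2 -5 0 0 0;0 2 -5 0 0 0"

```text
time: 5.53
eef_pos: [0.5283, -0.2201, 0.2964]
orientation: [-1.566, 0.114, -0.114]
force: [-2.0, 8.0, 8.9]
grip_width: 0.0273
```

>>> apply_moves --motion "0 -1 2 0 0 0;0 -1 2 0 0 0;0 -1 2 0 0 0;0 -1 2 0 0 0;0 -1 2 0 0 0" --claw 55

```text
time: 5.95
eef_pos: [0.5279, -0.2211, 0.2959]
orientation: [-1.568, 0.116, -0.116]
force: [0.1, 0.4, 0.1]
grip_width: 0.0499
```

>>> apply_moves --motion "0 -15 0 0 0 0;0 -45 0 0 0 0;0 -80 0 0 0 0;0 -110 0 0 0 0;0 -110 30 0 0 0;0 -110 70 0 0 0;0 -110 110 0 0 0;0 -110 125 0 0 0"

```text
time: 6.62
eef_pos: [0.5466, -0.0909, 0.407]
orientation: [-1.565, 0.11, -0.112]
force: [0.1, 0.8, 0.1]
grip_width: 0.0505
```

>>> apply_moves --motion "0 0 20 0 0 0;0 0 35 0 0 0;0 0 40 0 0 0;0 0 40 0 0 0;0 0 40 0 0 0"

```text
time: 7.03
eef_pos: [0.5523, -0.0582, 0.406]
orientation: [-1.568, 0.116, -0.115]
force: [-0.6, -0.4, -0.3]
grip_width: 0.0508
```

```bash
python3 - <<'E'
from h import *
s,im=snap('wrist','w5');s2,sc=snap('scene','s5');print(s['eef_pos'],s['force'],s['qpos'])
crop(sc,'s5c',225,365,150,290,5)
E
```

```text
[ 0.55227111 -0.05820086  0.40595352] [-0.58615031 -0.40408292 -0.31299103] [ 0.72915932  0.42052989 -0.85494748  1.78062707  0.35331692  1.10213189
 -0.39299709]
```

View pics/w5.png

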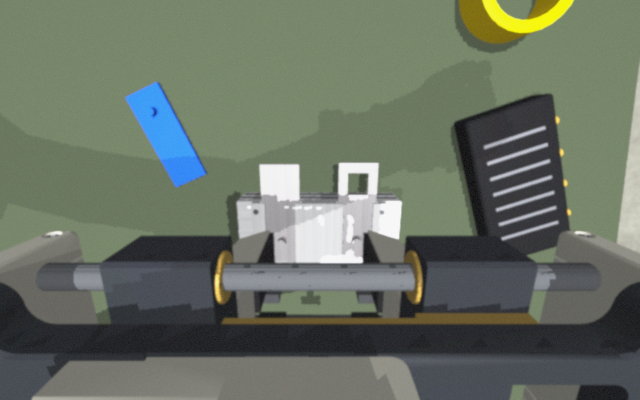

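View pics/s5c.png

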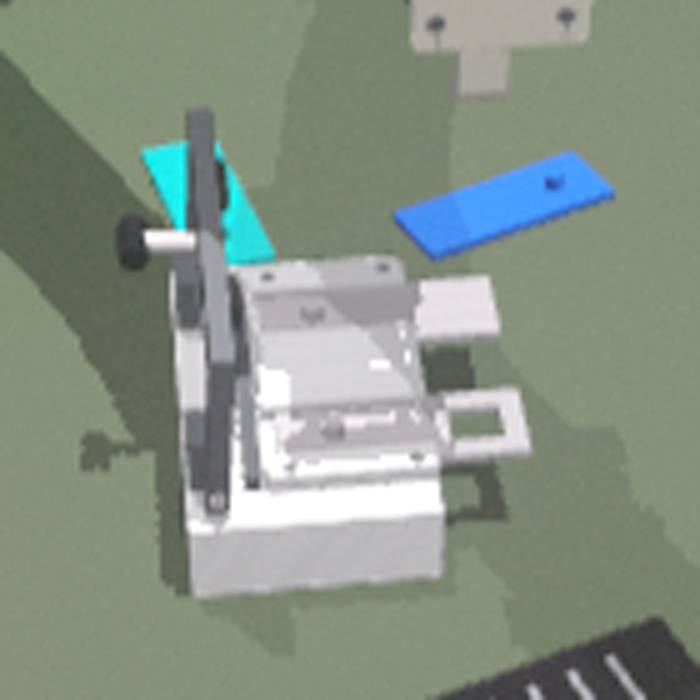

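The bar is up at its stop. The reject's end is at wrist px (280,180), solid with no window. The windowed plate is at (358,178).

```bash
python3 - <<'E'
from h import *
s=read_state();k=cam('wrist',s)
im=cv2.imread('pics/w5.png');crop(im,'w5c',225,415,150,250,4)
g=cv2.cvtColor(im,cv2.COLOR_BGR2GRAY)
print(g[180,255:305]);print(g[158:205,280])
E
```

```text
[115 112 116 116 149 210 240 243 242 242 242 243 242 242 242 242 242 242
 241 242 242 242 242 243 242 243 243 243 243 242 241 241 242 242 242 242
 243 243 243 243 244 243 243 234 184 132 117 114 115 116]
[115 115 116 114 118 135 196 236 243 243 243 243 243 243 243 243 243 243
 243 243 242 243 243 242 242 242 242 242 242 242 243 242 242 242 242 241
 242 242 242 242 241 238 216 179 166 166 165]
```

View pics/w5c.png

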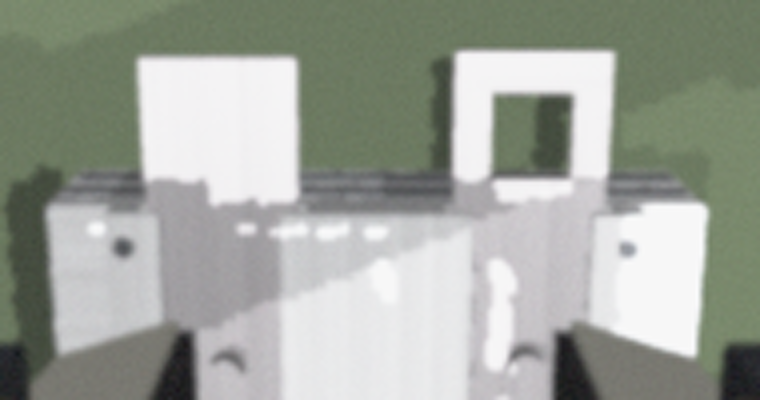

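```bash
python3 - <<'E'
from h import *
s=read_state();k=cam('wrist',s)
tl=onplane(k,(258.8,163.7),.05);tr=onplane(k,(298.7,163.7),.05);l=onplane(k,(258.9,180),.05);r=onplane(k,(298.9,180),.05);lip=onplane(k,(280,201),.0555)
for n,p in zip('tl tr l r lip'.split(),(tl,tr,l,r,lip)):print(n,p.round(4),togo(s,p)[0].round(1))
print(s['eef_pos'],R.from_rotvec(s['orientation']).as_matrix().round(4))
E
```

```text
tl [ 0.4898 -0.027   0.05  ] [-66.3 355.9  22.7]
tr [ 0.5342 -0.0337  0.05  ] [-21.4 355.9  22.7]
l [ 0.4862 -0.0453  0.05  ] [-67.2 355.9   4. ]
r [ 0.5313 -0.0521  0.05  ] [-21.5 355.9   4. ]
lip [ 0.5064 -0.072   0.0555] [-43.2 350.4 -19.3]
[ 0.55222076 -0.05904545  0.40586809] [[ 9.889e-01 -5.000e-04  1.486e-01]
 [-1.486e-01 -7.000e-04  9.889e-01]
 [-4.000e-04 -1.000e+00 -8.000e-04]]
```

>>> apply_moves --motion "-22 10 0 0 0 0;-44 35 1 0 0 0;-44 70 1 0 0 0;-44 105 1 0 0 0;-44 130 1 0 0 0;-44 145 1 0 0 0;-44 145 1 0 0 0;-44 145 1 0 0 0" --claw 68

```text
time: 7.8
eef_pos: [0.5087, -0.0508, 0.2606]
orientation: [-1.567, 0.118, -0.115]
force: [0.0, -0.4, 0.1]
grip_width: 0.0626
```

```bash
python3 - <<'E'
from h import *
s,im=snap('wrist','w6');print(s['eef_pos'],s['force'])
E
```

```text
[ 0.50868305 -0.05079831  0.26062705] [ 0.01725877 -0.37858407  0.10418809]
```

View pics/w6.png

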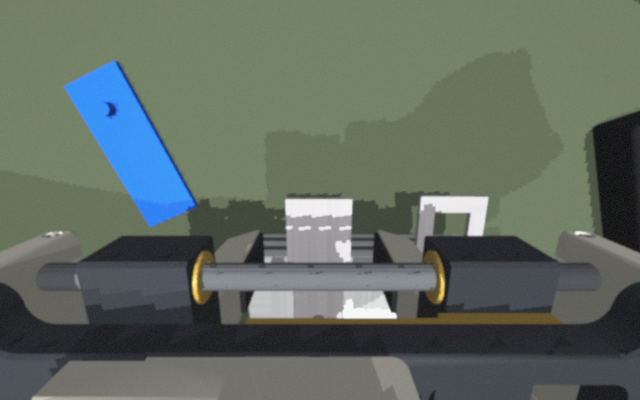

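>>> apply_moves --motion "0 20 0 0 0 0;0 36 0 0 0 0;0 45 0 0 0 0;0 49 0 0 0 0;0 49 0 0 0 0;0 49 0 0 0 0"

```text
time: 8.35
eef_pos: [0.5094, -0.0499, 0.213]
orientation: [-1.568, 0.114, -0.116]
force: [-0.2, -0.6, -0.4]
grip_width: 0.0625
```

>>> apply_moves --motion "0 0 0 0 0 0;0 0 0 0 0 0;0 0 0 0 0 0;0 0 0 0 0 0;0 0 0 0 0 0;0 0 0 0 0 0" --claw 30

```text
time: 8.85
eef_pos: [0.5092, -0.0499, 0.2125]
orientation: [-1.568, 0.115, -0.116]
force: [0.5, -0.5, 1.9]
grip_width: 0.0432
```

>>> apply_moves --motion "0 0 4 0 0 0;0 0 10 0 0 0;0 0 18 0 0 0;0 0 26 0 0 0;0 0 34 0 0 0;0 0 42 0 0 0;0 0 50 0 0 0;0 0 58 0 0 0"

```text
time: 9.52
eef_pos: [0.5174, 0.0088, 0.212]
orientation: [-1.567, 0.115, -0.115]
force: [0.3, -1.0, 0.7]
grip_width: 0.0432
```

>>> apply_moves --motion "0 0 8 0 0 0;0 0 16 0 0 0;0 0 24 0 0 0;0 0 32 0 0 0;0 0 42 0 0 0;0 0 50 0 0 0;0 -15 52 0 0 0;0 -45 54 0 0 0"

```text
time: 10.18
eef_pos: [0.5237, 0.0617, 0.2548]
orientation: [-1.568, 0.119, -0.109]
force: [0.8, -1.0, -1.7]
grip_width: 0.0434
```

```bash
python3 - <<'E'
from h import *
s,im=snap('wrist','w7');s2,sc=snap('scene','s7');print(s['eef_pos'],s['force'])
crop(sc,'s7c',225,505,120,290,2.8)
t,ti=snap('top','t7');k=cam('top');crop(ti,'t7c',160,400,130,270,3.3)
E
```

```text
[0.52365572 0.06170281 0.25482008] [ 0.79962289 -1.03349173 -1.74990796]
```

View pics/s7c.png

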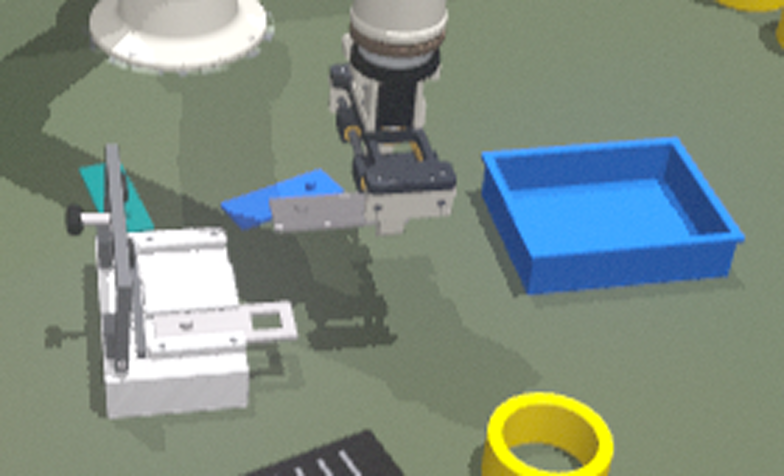

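View pics/t7c.png

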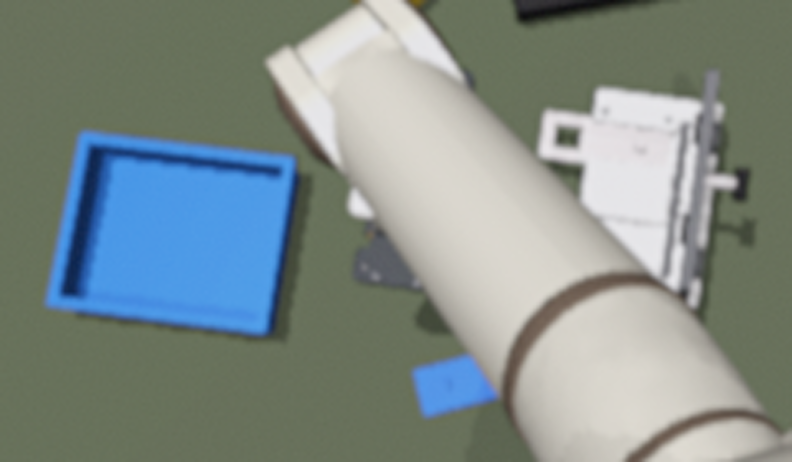

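View pics/w7.png

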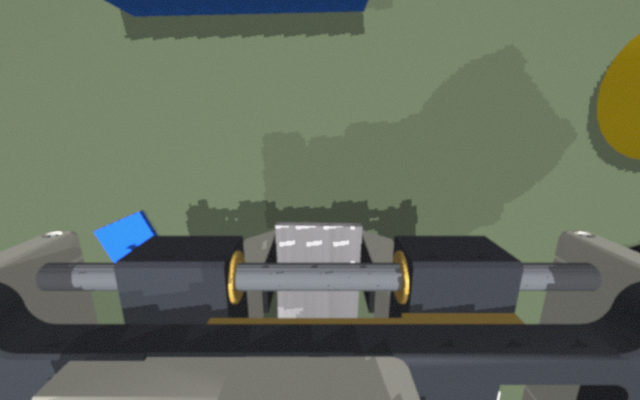

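```bash
python3 - <<'E'
from h import *
k=cam('top');C=[]
for u,v in[(82,130),(297,155),(268,334),(47,305)]:
    C.append(onplane(k,(160+u/3.3-.5,130+v/3.3-.5),.05))
C=np.array(C);print(C.round(4));c=C.mean(0);print(c,[np.linalg.norm(C[i]-C[i-1]).round(3) for i in range(4)])
ly=(C[0]-C[1]+C[3]-C[2]);ly/=np.linalg.norm(ly);print('long',ly)
s=read_state();M=R.from_rotvec(s['orientation']).as_matrix()
print(M.round(3))
z=np.array([ly[0],ly[1],0]);z/=np.linalg.norm(z);x=np.cross([0,0,-1.],z)
Rt=R.from_matrix(np.array([x,[0,0,-1],z]).T)
g=c+.038*z
print('grasp',g,togo(s,[g[0],g[1],.30],Rt))
E
```

```text
[[0.6064 0.4011 0.05  ]
 [0.5806 0.1925 0.05  ]
 [0.4098 0.2135 0.05  ]
 [0.4372 0.4226 0.05  ]]
[0.50847482 0.30742614 0.05      ] [np.float64(0.171), np.float64(0.21), np.float64(0.172), np.float64(0.211)]
long [0.12634974 0.99198576 0.        ]
[[ 0.989  0.004  0.146]
 [-0.146  0.001  0.989]
 [ 0.004 -1.     0.001]]
grasp [0.51327611 0.3451216  0.05      ] (array([-54.15317517, -40.90766663, 278.22022973]), array([-0.00111655, -0.01966591,  0.00427548]))
```

>>> apply_moves --motion "-4 -20 10 0 0 0;-10 -40 35 0 0 0;-17 -40 70 0 -0.01 0;-24 -40 105 0 -0.02 0;-31 -40 140 0 -0.02 0;-38 -40 175 0 -0.02 0;-45 -40 210 0 -0.02 0;-50 -40 240 0 -0.02 0"

```text
time: 11.0
eef_pos: [0.5099, 0.308, 0.2961]
orientation: [-1.569, 0.1, -0.098]
force: [0.7, 0.0, -1.7]
grip_width: 0.0432
```

>>> apply_moves --motion "-2 0 15 0 0 0;-3 0 30 0 0 0;-4 0 38 0 0 0;-4 0 38 0 0 0;-4 0 38 0 0 0"

```text
time: 11.42
eef_pos: [0.5116, 0.3434, 0.2963]
orientation: [-1.57, 0.1, -0.099]
force: [-0.2, -0.1, -0.6]
grip_width: 0.0432
```

```bash
python3 - <<'E'
from h import *
s,im=snap('wrist','w8');s2,sc=snap('scene','s8');print(s['eef_pos'],s['force'],s['qpos'])
crop(sc,'s8c',345,545,110,250,3.5)
E
```

```text
[0.51162695 0.34344261 0.29627568] [-0.17528623 -0.09760018 -0.64809817] [-0.08544855  0.65662054 -0.76430599  1.71866911  0.53122735  0.98695461
 -1.17556168]
```

View pics/w8.png

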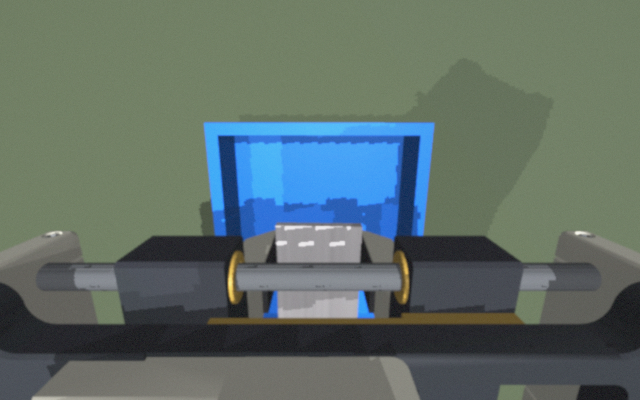

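View pics/s8c.png

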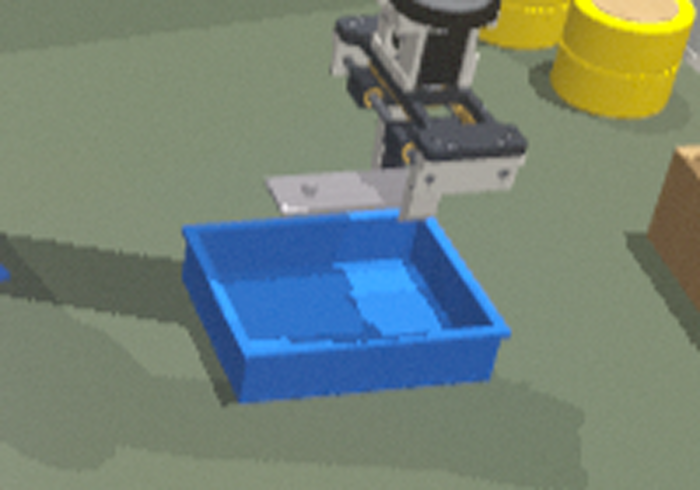

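>>> apply_moves --motion "0 20 3 0 0 0;0 45 6 0 0 0;0 65 6 0 0 0;0 80 6 0 0 0;0 92 6 0 0 0;0 100 6 0 0 0;0 106 6 0 0 0;0 106 6 0 0 0"

```text
time: 12.18
eef_pos: [0.5126, 0.3494, 0.1903]
orientation: [-1.569, 0.101, -0.099]
force: [-0.4, -1.0, -1.3]
grip_width: 0.0432
```

>>> apply_moves --motion "0 0 0 0 0 0;0 0 0 0 0 0;0 0 0 0 0 0"

```text
time: 12.43
eef_pos: [0.513, 0.3501, 0.1921]
orientation: [-1.568, 0.099, -0.101]
force: [-0.5, 1.4, -1.3]
grip_width: 0.0436
```

Now I'll release to 62 mm, wait, then lift.

>>> apply_moves --motion "0 1 0 0 0 0;0 1 0 0 0 0;0 1 0 0 0 0;0 1 0 0 0 0;0 1 0 0 0 0;0 1 0 0 0 0" --claw 68

```text
time: 12.93
eef_pos: [0.5126, 0.3498, 0.1902]
orientation: [-1.568, 0.1, -0.1]
force: [-0.3, 0.7, 0.3]
grip_width: 0.0619
```

>>> apply_moves --motion "0 -10 0 0 0 0;0 -35 0 0 0 0;0 -70 0 0 0 0;0 -105 0 0 0 0;0 -140 0 0 0 0;0 -175 -10 0 0 0;0 -200 -30 0 0 0;0 -210 -50 0 0 0"

```text
time: 13.6
eef_pos: [0.5061, 0.3018, 0.4054]
orientation: [-1.564, 0.093, -0.102]
force: [0.6, -0.4, 1.0]
grip_width: 0.0622
```

>>> apply_moves --motion "0 0 0 0 0 0;0 0 0 0 0 0;0 0 0 0 0 0"

```text
time: 13.85
eef_pos: [0.5061, 0.3003, 0.4002]
orientation: [-1.568, 0.1, -0.1]
force: [-0.5, 0.1, 0.4]
grip_width: 0.0624
```

```bash
python3 - <<'E'
from h import *
s,im=snap('wrist','w9');s2,sc=snap('scene','s9');snap('top','t9');print(s['eef_pos'],s['force'],s['time'])
E
```

```text
[0.50605819 0.30028392 0.4002345 ] [-0.53359726  0.10355737  0.378623  ] 13.85
```

View pics/s9.png

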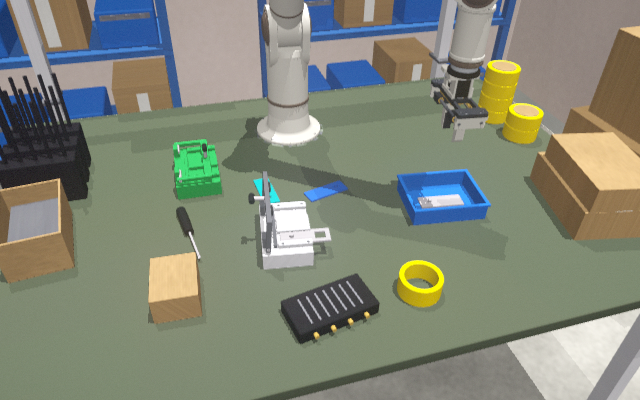

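View pics/w9.png

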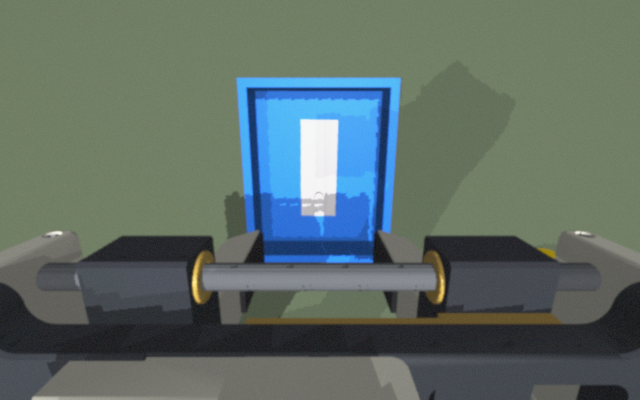

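View pics/t9.png

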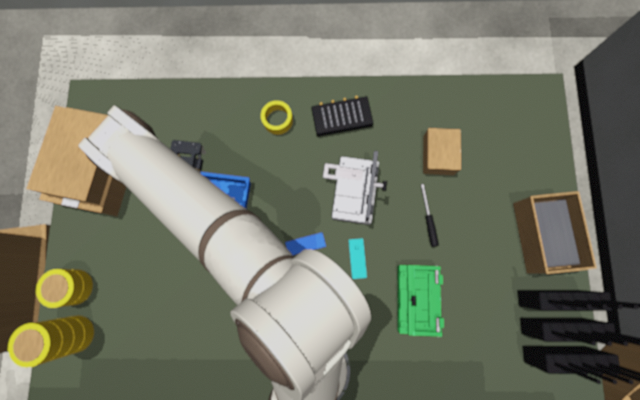

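The pictures show the plate lying flat in the bin, at wrist px (319,167). The bar is up (scene 267,205), the good plate is in its lane (scene 305,237), and the bystanders haven't moved. Handing in.

```bash
python3 -c "
from plant import ticket;print(ticket.job_done())"
```

```text
the job is handed in; nothing more can be done
None
```

The reject plate is in the bin, and the job was handed in at about 14 s of the 54 s allowed; the hand-in gives no verdict.

**What I did:**
- I gripped the T-handle on its end faces and swung the clamp bar up until the force rose to about 12 N against its stop.
- I slid the windowless plate, in the lane nearer the robot, out through the mouth with no noticeable resistance.
- I lowered the plate into the blue bin and let it drop from roughly 15 mm above the bin floor.

**Last checks:** the final pictures show the reject lying flat inside the bin and the bar up. The windowed plate is still in its lane, and nothing else on the bench looks moved. The gripper was clear, about 190 mm above the bin.

**Checks that disagreed:**
- **Handle position:** the camera estimates differed by up to about 7 mm. I corrected the gripper from a close wrist view before closing it.
- **Bin size:** the rim measured about 5% larger than stated, so I placed the plate relative to the bin's centre and walls.

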